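# Free the short sample tube from the shaker

### The arm

A 6-joint arm with a two-finger parallel gripper is mounted at the origin on the work surface. World frame = base frame: x ahead of the robot, y to its left, z up, the work surface at z = 0. Lengths are in m, angles in rad, forces in N, time in s.
With the tool pointing down it reaches from about 0.25 to 0.725 m from the base axis. Payload 4 kg.
Tool frame: the origin (TCP) lies midway between the tips of the shut fingers; the grasp point (between the pads) lies 19 mm behind it (bot.grip_point_offset is the distance from the TCP to the grasp point, in m); z points along the fingers, y is the line along which they close (so a half turn about z gives the same grasp; the last joint's range is limited). The gripper opens to 85 mm and grips with 20 to 120 N. Pads are 22 mm wide; open, the fingers measure 114 mm over their backs; the gripper's body (76 mm by 85 mm) begins 54 mm behind the grasp point. The pads swing forward as they close: fully open they stand 13 mm farther back than shut.
Start: joints at [1.198, 0.241, 0.005, 1.335, 0, 1.571], TCP at [0.182, 0.466, 0.231] pointing down, gripper open.
Joint ranges: [-2.72, 2.72], [-1.05, 1.87], [-1.09, 1.28], [-1.99, 2.15], [-1.42, 1.44], [-3.14, 3.14]. Speed limits (rad/s): [2.79, 2.79, 3.14, 3.14, 3.14, 3.14].

### API

Orientations are given as a unit quaternion [x, y, z, w].
In Python, from workcell import bot gives the robot as it stands.
- The arm moves only by the tool step_arm, never from a script. Its argument "targets" is text: rows parted by semicolons, each of 7 numbers parted by spaces: the opening, from -1 (shut) to 1 (fully open), so that 0 is half open, then the shift along the world's x, y, z normalised to -1 to 1, where 1 is 0.5 m, then the turn, a rotation vector about the world's x, y, z normalised to -1 to 1, where 1 is pi/4 rad. In form: gripper x y z wx wy wz; .... A call has 1 to 10 rows; each row is the pose to reach, as a shift and turn from the pose commanded when the call began; what a row does not reach only later rows make up. A row lasts 1/12 s, in which the tool goes at most 41.7 mm and 7.16 degrees, less where a joint would pass 70% of its speed; a pose out of reach is approached as far as the arm can. A call with a number of a shift or a turn outside -1 to 1 is refused whole. A call with a gripper value outside its range is refused whole. The fingers move at their own pace and stop on an object; the grip force is fixed at half the most. Time passes only in rows, so rows that repeat a pose let the fingers close. It gives the time, the measured TCP pose, the force, the opening and the grip force at its end, in the units of the state.
- bot.get_obs(): the state, without advancing time (a new reading comes with each control period).
- bot.camera(name): name is "side" or "top"; returns the picture (420x560x3 uint8, red, green, blue); there is no depth.
- bot.camera_info(name): a dict with "vertical_fov" (degrees; the focal length in pixels is half the picture's height over the tangent of half this angle, whatever the lens; pixels are square), "cx", "cy" (the principal point, pixels), "D" ([k1, k2, p1, p2, k3] as OpenCV has them; the pictures are not rectified), "pose" (4x4, takes a point from camera to world coordinates). Camera axes: x right, y up, looking along -z (the intrinsics and any distortion apply to the point x, -y, -z); pixel columns grow to the right and rows downward; lengths in m; the calibration is good to about 2 mm. A picture is of the moment at which its call begins. camera_info takes no time and is no camera call.
- bot.job_done(): hands the job in; it is judged then, once.
The state is a dict: "clock": time; "joint_pos": joint angles; "joint_vel": joint speeds; "tau": joint torques, N m; "eef_pos": TCP position; "tool_rot": TCP orientation; "ft_force": force on the tool from outside, world axes, zero at the start; "ft_torque": the same for the moment, N m; "grip_width": finger opening in m; "grasp_force": force on a finger pad.
Only numpy, scipy, OpenCV 4.12 (cv2) and the standard library are available. Lean on these libraries where they do the work, as an engineer would, in place of code of your own. Each camera call takes 0.05 s, during which the arm holds its last target. There are 200 camera calls.

### The job

The shaking is over: lift the metal retaining bar straight up out of its two open brackets on the shaker and lay it flat in the steel tray. Then take the shorter of the two tubes out of its cradle and lay it in the tray too, flat on the floor next to the bar. Set both down without dropping them, and leave the longer tube lying where it is.

Things in the scene. Friction and masses are not known exactly. Their poses are not given: they have to be found in the camera images.
- bar_center (a point): Centre of the loose aluminium bar, 270 long, 14 wide, 20 tall (mm), 0.2 kg. Its x runs along it, y across, z up. It lies level in two U brackets, open at the top, 120 mm either side of its middle on a white shaker; slots 22 wide, cheeks 14 high. It crosses 3 mm above the two tubes, 38 mm either side of its middle. Below its middle is only the grey shaker bed, 59 mm under its centre, 80 mm above the table.
- short_tube_center (a point): Centre of the loose short tube: white, round, blue cap, 30 mm diameter, 80 mm long, 0.04 kg. Its y runs along it. It lies level, crosswise under the bar, in either of the shaker's two cradles, centre 31 mm above the shaker bed. The cradle is two V rests, 8 mm thick, 26 mm either side of the tube's middle, so the middle 44 mm is free for fingers.
- long_tube_center (a point): Centre of the loose long tube: like the short one (30 mm diameter) but 120 mm long, 0.06 kg. Its y runs along it. It lies parallel to the short tube in the other cradle, centres 76 mm apart, and stays there.
- tray: Open steel tray fixed on the table left or right of the shaker: outside 340 (x) by 200 (y) mm, 35 mm high, walls and floor 5 mm thick. Origin at the centre of its underside, on the table; x along its long side, z up. The bar fits along x, 45 mm to one side of the middle line, and the tube across, 45 mm to the other.
Things that resemble listed ones, but are neither listed nor needed, are in the scene too. What is shaped like the part that bears short_tube_center but orange or pink is not meant.

How it is judged:
By the outcome, as a careful person would: the job done as asked, in the order asked, and still so for the second after the job is handed in, with the robot touching nothing.
It also fails if it takes over 58 s, if anything falls off the work surface, if the arm or the gripper's body presses on something with over 40 N, if the wrist force passes 120 N, or if a joint passes its speed limit or range.

## Working session

There is one attempt and no reset: what is moved stays moved. The work goes in short steps, Python scripts to look and compute and a tool call to move; the robot and the scene stay as the last step left them, time stands still between calls to the robot, and variables do not carry over. Pictures are saved under pics/ and viewed, at most 10 in all, crops included, and the job is handed in when it is done.

Besides the shell and the picture viewer there is one more tool, called after ">>>" as name(argument=value, ...) on one line, values as JSON. step_arm: Moves the arm, as the interface text tells. Scaled input: -1 to 1 covers 0.5 m each way for a shift and pi/4 rad each way for a turn. Its arguments: {"type":"object","properties":{"targets":{"type":"string"}},"required":["targets"]}

```bash
mkdir -p pics; python3 - <<'E'
from workcell import bot
import cv2,numpy as np
for n in("top","side"):
    im=bot.camera(n); cv2.imwrite(f"pics/{n}0.png",im[:,:,::-1]); i=bot.camera_info(n); print(n,i)
o=bot.get_obs(); print(o["clock"],o["eef_pos"],o["tool_rot"],o["grip_width"],bot.grip_point_offset)
E
```

```text
top {'vertical_fov': 49.85092368485057, 'cx': 278.79474658626583, 'cy': 208.09025010496075, 'D': array([-0.05999967,  0.        ,  0.        ,  0.        ,  0.        ]), 'pose': array([[ 0.00892548,  0.9823695 , -0.18673645,  0.3681112 ],
       [-0.99995115,  0.00956125,  0.00250429,  0.03118255],
       [ 0.00424557,  0.18670498,  0.98240685,  1.14365524],
       [ 0.        ,  0.        ,  0.        ,  1.        ]])}
side {'vertical_fov': 48.89698808798864, 'cx': 277.440834708618, 'cy': 201.9849062584703, 'D': array([0.03343674, 0.        , 0.        , 0.        , 0.        ]), 'pose': array([[-0.98380018,  0.14922465, -0.09934387,  0.47623113],
       [-0.17850717, -0.76442703,  0.61950505,  0.6908777 ],
       [ 0.01650428,  0.62720277,  0.77868112,  0.9245335 ],
       [ 0.        ,  0.        ,  0.        ,  1.        ]])}
0.1 [0.1819037  0.46512313 0.23048761] [ 1.85337892e-01  9.82674381e-01 -9.43660421e-04 -1.92891996e-04] 0.08552910680061213 0.0187
```

View pics/top0.png

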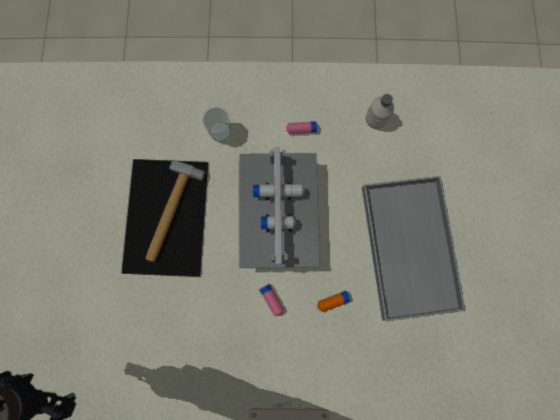

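View pics/side0.png

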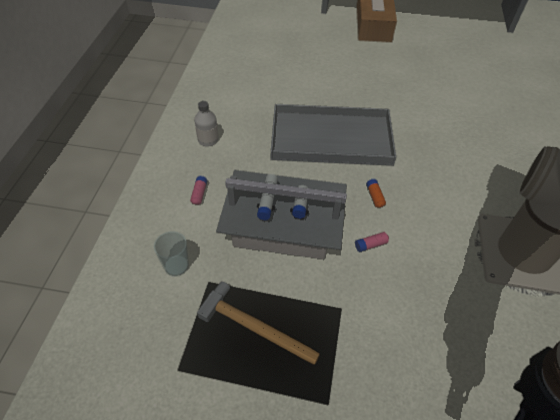

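Top view: the shaker is around (278,210), with the bar running vertically at about x=278, between rows 150 and 262. The white blue-capped tubes are at (277,191), about 50 px long, and (278,223), about 35 px long, so the lower one is the short tube. The pink ones (302,128), (272,300) and the orange one (334,301) don't count because of their colour. The tray is at about (413,248). I'll confirm with a crop.

```bash
cat > h.py <<'E'
from workcell import bot
import cv2,numpy as np
def cam(n):
    i=bot.camera_info(n); f=210/np.tan(np.radians(i["vertical_fov"]/2))
    return np.array([[f,0,i["cx"]],[0,f,i["cy"]],[0,0,1]]),i["D"],i["pose"]
def ray(n,px):
    K,D,T=cam(n); p=cv2.undistortPoints(np.array(px,float).reshape(-1,1,2),K,D)[:,0]
    d=np.c_[p[:,0],-p[:,1],-np.ones(len(p))]@T[:3,:3].T
    return T[:3,3],d
def plane(n,px,z):
    o,d=ray(n,px); return o+d*((z-o[2])/d[:,2])[:,None]
def proj(n,P):
    K,D,T=cam(n); R=T[:3,:3].T; F=np.diag([1,-1,-1.]); 
    return cv2.projectPoints(np.array(P,float).reshape(-1,1,3),cv2.Rodrigues(F@R)[0],-F@R@T[:3,3],K,D)[0][:,0]
E
python3 - <<'E'
from h import *
a=cv2.imread("pics/top0.png")[140:280,225:330]; b=cv2.imread("pics/side0.png")[160:265,210:360]
a=cv2.resize(a,None,fx=4,fy=4,interpolation=cv2.INTER_CUBIC); b=cv2.resize(b,None,fx=2.5,fy=2.5,interpolation=cv2.INTER_CUBIC)
c=np.zeros((560,800,3),np.uint8); c[:,:420]=a; c[:b.shape[0],424:424+b.shape[1]]=b[:,:376]
cv2.imwrite("pics/crop.png",c)
for n,z,px in(("top",.035,[(363,185),(440,178),(463,311),(384,319)]),("side",.035,[(274,105),(390,108),(394,161),(271,159)])): 
    p=plane(n,px,z); print(n,p.round(4).tolist(),p.mean(0))
# blue caps & bar masks
for n in("top","side"):
    im=cv2.imread(f"pics/{n}0.png"); h=cv2.cvtColor(im,cv2.COLOR_BGR2HSV)
    m=cv2.inRange(h,(105,130,60),(130,255,255)); k,l,s,c=cv2.connectedComponentsWithStats(m)
    for j in range(1,k):
        if s[j,4]>15: print(n,s[j],c[j].round(1),plane(n,[c[j]],.111)[0].round(4))
E
```

```text
top [[0.6404, -0.1841, 0.035], [0.6611, -0.3827, 0.035], [0.3288, -0.4214, 0.035], [0.3099, -0.227, 0.035]] [ 0.48501978 -0.30378878  0.035     ]
side [[0.6658, -0.3789, 0.035], [0.326, -0.4328, 0.035], [0.3091, -0.2149, 0.035], [0.6329, -0.1586, 0.035]] [ 0.48345942 -0.29628137  0.035     ]
top [311 122   6  10  48] [313.8 126.5] [ 0.7658 -0.0542  0.111 ]
top [253 185   6  12  70] [255.6 190.4] [0.6062 0.0834 0.111 ]
top [261 216   6  13  72] [263.6 222.3] [0.5305 0.0635 0.111 ]
top [260 285  11   9  54] [265.  288.7] [0.3792 0.0579 0.111 ]
top [341 291   9  12  63] [345.5 296.5] [ 0.3632 -0.1234  0.111 ]
side [197 177   9   4  26] [201.1 178.3] [0.7688 0.0079 0.111 ]
side [367 180  10   6  34] [371.  181.9] [ 0.3749 -0.0582  0.111 ]
side [292 205  14  13 135] [298.7 211.3] [0.5288 0.0607 0.111 ]
side [257 207  14  13 138] [263.7 212.9] [0.6044 0.08   0.111 ]
side [357 239   9  12  67] [361.7 244.4] [0.3849 0.1227 0.111 ]
```

View pics/crop.png

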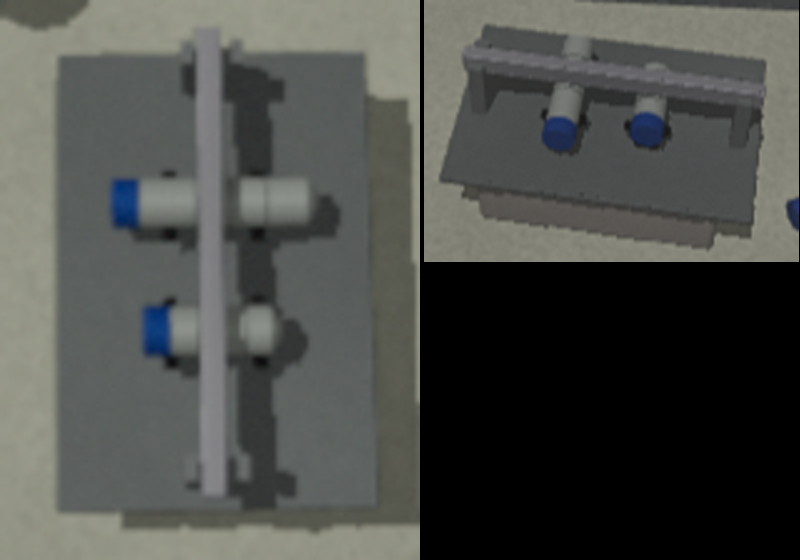

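The crop shows that the short tube (cap at top px (263.6,222.3), body to about 294) and the long one (cap (255.6,190.4), body to about 303) both lie under the bar. The bar's ends are at about (276.7,147.5) and (278.5,263.5).

```bash
python3 - <<'E'
from h import *
e=plane("top",[(276.6,147.5),(278.5,263.3)],.149); d=e[0]-e[1]
print("bar",e.round(4).tolist(),e.mean(0).round(4),"len",np.linalg.norm(d),"yaw",np.arctan2(d[1],d[0]))
# side: bar top edge line midpoint of ends from crop 
s=plane("side",[(210+(465-424+4)/2.5,160+50/2.5),(210+(763-424)/2.5,160+88/2.5)],.149); print("side bar",s.round(4).tolist(),s.mean(0))
for nm,px in(("short",[(225+143/4,140+331/4),(225+279/4,140+330/4)]),("long",[(225+111/4,140+203/4),(225+313/4,140+202/4)])):
    p=plane("top",px,.111); d=p[0]-p[1]; print(nm,p.round(4).tolist(),p.mean(0).round(4),np.linalg.norm(d),"dir",np.arctan2(-d[0],d[1]))
# triangulated cap
for a,b in(((263.6,222.3),(298.7,211.3)),((255.6,190.4),(263.7,212.9))):
    o1,d1=ray("top",[a]);o2,d2=ray("side",[b]);d1,d2=d1[0],d2[0]
    t=np.linalg.lstsq(np.c_[d1,-d2],o2-o1,rcond=None)[0]; print(o1+d1*t[0],o2+d2*t[1])
# tray sides
for n,px in(("top",[(363,185),(440,178),(463,311),(384,319)]),):
    p=plane(n,px,.035); v=(p[0]+p[1]-p[2]-p[3])/2; print("tray",p.mean(0),np.linalg.norm(v),np.arctan2(v[1],v[0]))
# tray by mask contour
for n in("top","side"):
    im=cv2.imread(f"pics/{n}0.png"); h=cv2.cvtColor(im,cv2.COLOR_BGR2HSV)
    x0,y0,x1,y1=(355,170,475,330) if n=="top" else (262,97,402,170)
    m=np.zeros(im.shape[:2],np.uint8); r=im[y0:y1,x0:x1].astype(int); m[y0:y1,x0:x1]=((r[:,:,2]-r[:,:,0])<8)*255
    c=max(cv2.findContours(cv2.morphologyEx(m,cv2.MORPH_OPEN,np.ones((3,3))),0,2)[0],key=cv2.contourArea)
    pw=plane(n,c[:,0],.035)[:,:2].astype(np.float32); print(n,cv2.minAreaRect(pw))
E
```

```text
bar [[0.6991, 0.035, 0.149], [0.434, 0.0282, 0.149]] [0.5665 0.0316 0.149 ] len 0.2651529825235326 yaw 0.025541851653090614
side bar [[0.695, 0.033, 0.149], [0.4322, 0.0266, 0.149]] [0.56358898 0.02975719 0.149     ]
short [[0.5295, 0.07, 0.111], [0.5308, -0.0087, 0.111]] [0.5302 0.0307 0.111 ] 0.0786221374058155 dir 0.01704076524279957
long [[0.6052, 0.0899, 0.111], [0.6069, -0.0284, 0.111]] [0.6061 0.0308 0.111 ] 0.11837493338835832 dir 0.014972729050710192
[0.53003729 0.06327112 0.11465779] [0.52855178 0.06344218 0.11442936]
[0.60504879 0.0830619  0.11543307] [0.60374046 0.08318093 0.11513759]
tray [ 0.48501978 -0.30378878  0.035     ] 0.33391255027060024 0.12247175956433817
top ((0.48634621500968933, -0.30259183049201965), (0.3397952616214752, 0.2078268826007843), 7.288699626922607)
side ((0.48306888341903687, -0.29334914684295654), (0.34067288041114807, 0.23431308567523956), 7.381795883178711)
```

>>> step_arm(targets="0 0.38 -0.43 0.1 0 0 0.25; 0 0.38 -0.43 0.1 0 0 0.25; 0 0.38 -0.43 0.1 0 0 0.25; 0 0.38 -0.43 0.1 0 0 0.25; 0 0.38 -0.43 0.1 0 0 0.25; 0 0.38 -0.43 0.1 0 0 0.25; 0 0.38 -0.43 0.1 0 0 0.25; 0 0.38 -0.43 0.1 0 0 0.25; 0 0.38 -0.43 0.1 0 0 0.25; 0 0.38 -0.43 0.1 0 0 0.25")

```text
clock: 0.93
eef_pos: [0.3719, 0.2504, 0.2808]
tool_rot: [0.089, 0.996, -0.0, -0.001]
ft_force: [0.0, 0.9, 0.3]
grip_width: 0.0425
grasp_force: 0.0
```

>>> step_arm(targets="0 0.39 -0.44 -0.06 0 0 0.25; 0 0.39 -0.44 -0.06 0 0 0.25; 0 0.39 -0.44 -0.06 0 0 0.25; 0 0.39 -0.44 -0.06 0 0 0.25; 0 0.39 -0.44 -0.06 0 0 0.25; 0 0.39 -0.44 -0.06 0 0 0.25; 0 0.39 -0.44 -0.06 0 0 0.25; 0 0.39 -0.44 -0.06 0 0 0.25; 0 0.39 -0.44 -0.06 0 0 0.25; 0 0.39 -0.44 -0.06 0 0 0.25")

```text
clock: 1.77
eef_pos: [0.5664, 0.0322, 0.2502]
tool_rot: [-0.011, 1.0, 0.0, -0.001]
ft_force: [-0.5, -0.0, 0.3]
grip_width: 0.0428
grasp_force: 0.0
```

>>> step_arm(targets="0 0.002 -0.002 -0.08 0 0 0; 0 0.002 -0.002 -0.14 0 0 0; 0 0.002 -0.002 -0.19 0 0 0; 0 0.002 -0.002 -0.22 0 0 0; 0 0.002 -0.002 -0.238 0 0 0; 0 0.002 -0.002 -0.238 0 0 0; 0 0.002 -0.002 -0.238 0 0 0")

```text
clock: 2.35
eef_pos: [0.5678, 0.0312, 0.1331]
tool_rot: [-0.011, 1.0, 0.0, 0.0]
ft_force: [0.7, -0.2, -0.3]
grip_width: 0.0424
grasp_force: 0.0
```

```bash
python3 - <<'E'
from h import *
a=bot.camera("top")[130:280,215:345,::-1]; b=bot.camera("side")[130:265,200:370,::-1]
c=np.zeros((600,800,3),np.uint8)
a=cv2.resize(a,None,fx=3,fy=3,interpolation=2);b=cv2.resize(b,None,fx=2.4,fy=2.4,interpolation=2)
c[:a.shape[0],:a.shape[1]]=a; c[:b.shape[0],391:391+b.shape[1]]=b
cv2.imwrite("pics/pregrasp.png",c); o=bot.get_obs(); print(o["eef_pos"],o["ft_force"])
E
```

```text
[0.56904591 0.03060081 0.1341589 ] [0.39903489 0.23942809 1.13355443]
```

View pics/pregrasp.png

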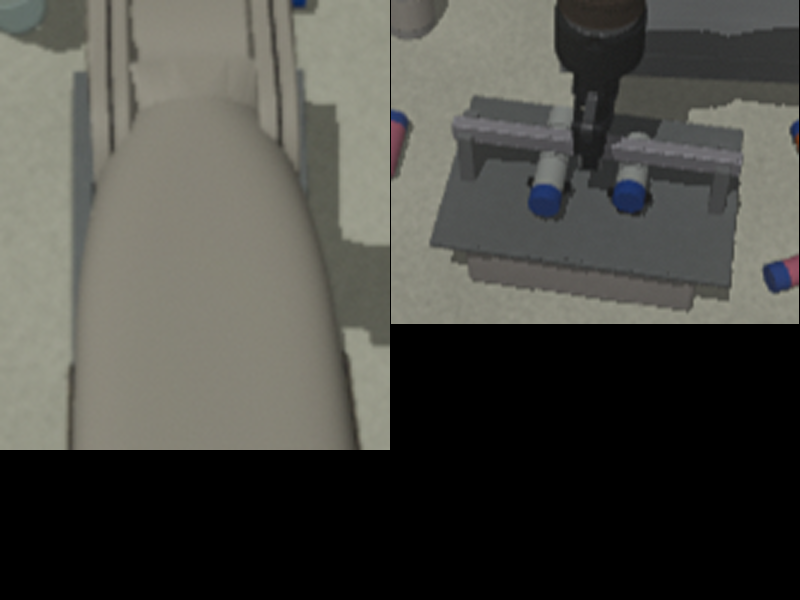

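The side view shows the near finger coming down midway between the tubes, at about (592,165) in the crop, straddling the bar. I'll close the gripper now.

>>> step_arm(targets="-1 0 0 0 0 0 0; -1 0 0 0 0 0 0; -1 0 0 0 0 0 0; -1 0 0 0 0 0 0; -1 0 0 0 0 0 0; -1 0 0 0 0 0 0; -1 0 0 0 0 0 0; -1 0 0 0 0 0 0")

```text
clock: 3.12
eef_pos: [0.569, 0.0298, 0.1338]
tool_rot: [-0.01, 1.0, 0.0, 0.001]
ft_force: [-1.6, 1.6, 6.4]
grip_width: 0.0124
grasp_force: 60.7
```

>>> step_arm(targets="-1 0 0 0.01 0 0 0; -1 0 0 0.02 0 0 0; -1 0 0 0.04 0 0 0; -1 0 0 0.06 0 0 0; -1 0 0 0.09 0 0 0; -1 0 0 0.13 0 0 0; -1 0 0 0.17 0 0 0; -1 0 0 0.2 0 0 0; -1 0 0 0.22 0 0 0; -1 0 0 0.22 0 0 0")

```text
clock: 3.95
eef_pos: [0.5696, 0.0297, 0.2456]
tool_rot: [-0.01, 1.0, 0.0, 0.003]
ft_force: [0.1, -0.6, -2.0]
grip_width: 0.0124
grasp_force: 59.8
```

```bash
python3 - <<'E'
from h import *
b=bot.camera("side")[60:300,150:420,::-1]; cv2.imwrite("pics/lift.png",cv2.resize(b,None,fx=2.4,fy=2.4,interpolation=2))
o=bot.get_obs(); print(o["eef_pos"],o["ft_force"],o["ft_torque"],o["joint_pos"])
E
```

```text
[0.56889218 0.02964576 0.24378231] [-0.36967516  0.31098045 -2.70101239] [-0.00260457 -0.04761895 -0.00481184] [ 5.20961093e-02  3.74235916e-01  2.22698115e-01  1.41626994e+00
 -5.97328391e-05  3.22922544e-02]
```

View pics/lift.png

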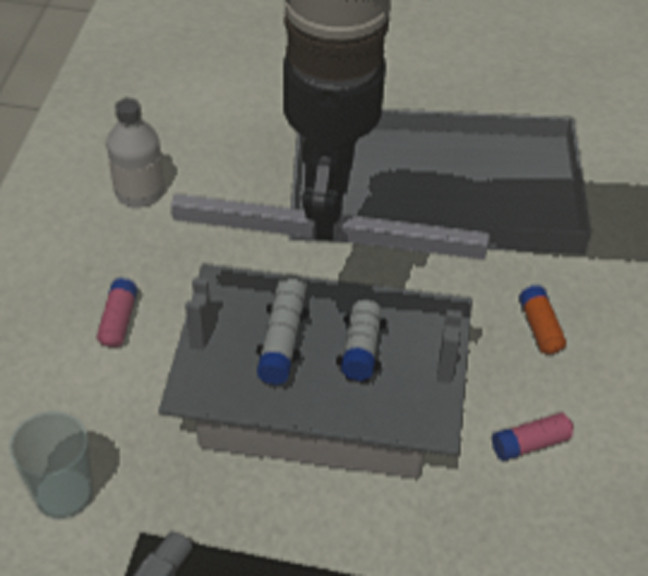

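The bar is out of both brackets and held level. Both tubes are still in their cradles. I'm moving it over the tray.

>>> step_arm(targets="-1 -0.03 -0.07 0 0 0 0.03; -1 -0.05 -0.14 0 0 0 0.05; -1 -0.07 -0.21 0 0 0 0.08; -1 -0.09 -0.28 0 0 0 0.1; -1 -0.11 -0.35 0 0 0 0.12; -1 -0.13 -0.42 0 0 0 0.135; -1 -0.15 -0.49 0 0 0 0.135; -1 -0.17 -0.55 0 0 0 0.135; -1 -0.18 -0.574 0 0 0 0.135; -1 -0.18 -0.574 0 0 0 0.135")

```text
clock: 4.83
eef_pos: [0.4761, -0.2599, 0.2408]
tool_rot: [-0.06, 0.998, 0.0, -0.001]
ft_force: [0.9, 0.5, -1.9]
grip_width: 0.0127
grasp_force: 59.8
```

>>> step_arm(targets="-1 0 0 -0.05 0 0 0; -1 0 0 -0.11 0 0 0; -1 0 0 -0.17 0 0 0; -1 0 0 -0.23 0 0 0; -1 0 0 -0.29 0 0 0; -1 0 0 -0.34 0 0 0; -1 0 0 -0.36 0 0 0; -1 0 0 -0.36 0 0 0")

```text
clock: 5.5
eef_pos: [0.4758, -0.2549, 0.0589]
tool_rot: [-0.064, 0.998, 0.002, -0.003]
ft_force: [-0.2, -0.8, -2.6]
grip_width: 0.0124
grasp_force: 59.7
```

```bash
python3 - <<'E'
from h import *
b=bot.camera("side")[60:200,240:430,::-1];a=bot.camera("top")[165:335,345:485,::-1]
c=np.zeros((560,800,3),np.uint8); a=cv2.resize(a,None,fx=2.5,fy=2.5,interpolation=2);b=cv2.resize(b,None,fx=2.35,fy=2.35,interpolation=2)
c[:a.shape[0],:a.shape[1]]=a; c[:b.shape[0],352:352+b.shape[1]]=b
cv2.imwrite("pics/above.png",c)
for k in range(4):
  bot.camera("side"); o=bot.get_obs(); print(o["eef_pos"],o["ft_force"],o["tool_rot"])
E
```

```text
[ 0.47945009 -0.25748454  0.06373142] [ 0.43820594 -0.76092364 -2.25225563] [-6.32479569e-02  9.97997074e-01 -5.83048365e-04  1.09332111e-03]
[ 0.47976904 -0.25785013  0.06423089] [ 0.55836753  0.83067545 -1.98377419] [-6.31435310e-02  9.98002721e-01 -9.32661638e-04  1.61056192e-03]
[ 0.47975737 -0.25796761  0.06434389] [ 0.45333717 -0.04068095 -1.78867172] [-0.06305755  0.99800786 -0.00101943  0.00173747]
[ 0.47958129 -0.25798845  0.06426976] [-0.49246472  0.09136395 -1.90448894] [-0.06298235  0.99801275 -0.0010018   0.00166676]
```

View pics/above.png

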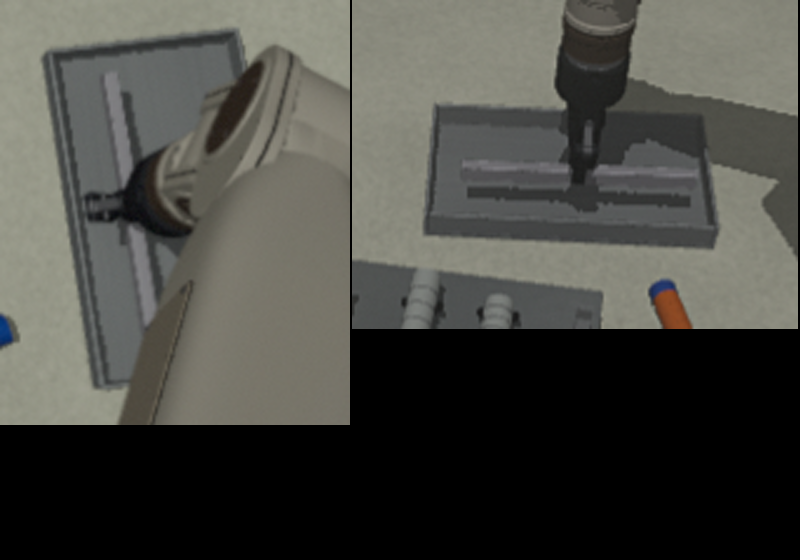

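```bash
python3 - <<'E'
from h import *
p=plane("side",[(240+(463-352)/2.35,60+165/2.35),(240+(698-352)/2.35,60+174/2.35)],.08); print(p,p.mean(0))
t=plane("top",[(345+111/2.5,165+72/2.5)],.08); print(t)
c=np.array([.485,-.302]);u=np.array([np.cos(.127),np.sin(.127)]);v=np.array([-u[1],u[0]])
for q in [*p,*t]: print((q[:2]-c)@u,(q[:2]-c)@v)
E
```

```text
[[ 0.6023251  -0.2293269   0.08      ]
 [ 0.337687   -0.26649709  0.08      ]] [ 0.47000605 -0.247912    0.08      ]
[[ 0.60812816 -0.23909363  0.08      ]]
0.12558489987832097 0.05722754841213296
-0.14162983307323077 0.05387548142434712
0.1301041756649374 0.04680446625906663
```

>>> step_arm(targets="-1 0.01 -0.006 -0.03 0 0 0; -1 0.01 -0.006 -0.06 0 0 0; -1 0.01 -0.006 -0.08 0 0 0; -1 0.01 -0.006 -0.095 0 0 0; -1 0.01 -0.006 -0.1 0 0 0; -1 0.01 -0.006 -0.102 0 0 0; -1 0.01 -0.006 -0.104 0 0 0; -1 0.01 -0.006 -0.104 0 0 0; -1 0.01 -0.006 -0.104 0 0 0")

```text
clock: 6.55
eef_pos: [0.4836, -0.2606, 0.0109]
tool_rot: [-0.063, 0.998, -0.0, 0.0]
ft_force: [0.0, 0.1, -2.3]
grip_width: 0.0123
grasp_force: 59.8
```

>>> step_arm(targets="-1 0 0 -0.002 0 0 0; -1 0 0 -0.002 0 0 0; -1 0 0 -0.002 0 0 0")

```text
clock: 6.8
eef_pos: [0.4837, -0.2606, 0.0098]
tool_rot: [-0.063, 0.998, -0.0, 0.001]
ft_force: [-0.4, -0.5, -0.3]
grip_width: 0.0126
grasp_force: 60.0
```

>>> step_arm(targets="-1 0 0 -0.002 0 0 0; -1 0 0 -0.002 0 0 0; -1 0 0 -0.002 0 0 0")

```text
clock: 7.05
eef_pos: [0.4836, -0.2606, 0.0098]
tool_rot: [-0.063, 0.998, -0.0, 0.001]
ft_force: [-1.8, 0.3, 6.7]
grip_width: 0.0125
grasp_force: 61.0
```

The bar is touching the floor, so I'll release and retreat.

>>> step_arm(targets="-0.5 0 0 0 0 0 0; -0.4 0 0 0 0 0 0; -0.2 0 0 0 0 0 0; -0.1 0 0 0 0 0 0; -0.1 0 0 0 0 0 0; -0.1 0 0 0.02 0 0 0; -0.1 0 0 0.06 0 0 0; -0.1 0 0 0.12 0 0 0; -0.1 0 0 0.2 0 0 0; -0.1 0 0 0.28 0 0 0")

```text
clock: 7.88
eef_pos: [0.4821, -0.2598, 0.1496]
tool_rot: [-0.063, 0.998, 0.001, -0.001]
ft_force: [0.3, -0.8, -0.7]
grip_width: 0.0385
grasp_force: 0.0
```

>>> step_arm(targets="0.22 0 0 0.08 0 0 -0.15; 0.22 0 0.03 0.16 0 0 -0.3; 0.22 0.01 0.1 0.2 0 0 -0.45; 0.22 0.02 0.17 0.2 0 0 -0.6; 0.22 0.03 0.24 0.2 0 0 -0.75; 0.22 0.04 0.29 0.2 0 0 -0.9; 0.22 0.05 0.29 0.2 0 0 -1; 0.22 0.05 0.29 0.2 0 0 -1")

```text
clock: 8.55
eef_pos: [0.5088, -0.1137, 0.2492]
tool_rot: [0.323, 0.946, 0.0, 0.001]
ft_force: [0.1, -0.6, -1.1]
grip_width: 0.0523
grasp_force: 0.0
```

```bash
python3 - <<'E'
from h import *
A=bot.camera("top");B=bot.camera("side");cv2.imwrite("pics/t2.png",A[:,:,::-1]);cv2.imwrite("pics/s2.png",B[:,:,::-1])
a=cv2.resize(A[140:330,225:475,::-1],None,fx=3.2,fy=3.15,interpolation=2); cv2.imwrite("pics/mid.png",a)
o=bot.get_obs(); print(o["eef_pos"],o["tool_rot"],o["joint_pos"])
E
```

```text
[ 0.50799095 -0.11530521  0.24872994] [ 3.22593874e-01  9.46537454e-01 -1.56565849e-04  1.22661926e-04] [-2.23004428e-01  2.75616024e-01  9.67791345e-02  1.39174844e+00
 -3.37216820e-04  4.33932738e-01]
```

View pics/mid.png

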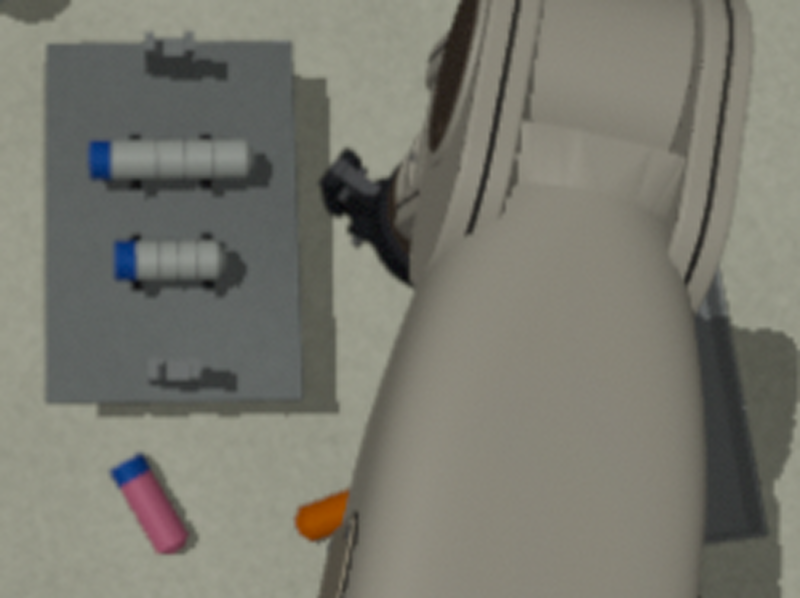

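Crop: short tube from (114,260) to (223,260), with V-rests at about x=137 and 209. The long tube is untouched at (170,160).

```bash
python3 - <<'E'
from h import *
f=lambda x,y:(225+x/3.2,140+y/3.15)
p=plane("top",[f(114,260),f(223,260)],.113); print(p,p.mean(0))
r=plane("top",[f(137,243),f(209,243),f(137,286),f(209,286)],.105); print(r, r.mean(0))
B=cv2.imread("pics/s2.png"); h=cv2.cvtColor(B,cv2.COLOR_BGR2HSV); m=cv2.inRange(h,(105,130,60),(130,255,255)); k,l,s,c=cv2.connectedComponentsWithStats(m)
print([c[j].round(1).tolist() for j in range(1,k) if s[j,4]>100])
o=bot.get_obs();a=o["tool_rot"];th=np.arctan2(2*a[1]**2-1,2*a[0]*a[1]);print(o["eef_pos"],"yaw",th,"turn to .02:",(0.02-th)/(np.pi/4))
E
```

```text
[[ 0.52967167  0.07017926  0.113     ]
 [ 0.53042655 -0.00843155  0.113     ]] [0.53004911 0.03087386 0.113     ]
[[0.54381454 0.05393854 0.105     ]
 [0.5443203  0.00149387 0.105     ]
 [0.51173134 0.05350982 0.105     ]
 [0.51222733 0.00135677 0.105     ]] [0.52802338 0.02757475 0.105     ]
[[298.6, 211.4], [263.7, 212.8]]
[ 0.50799095 -0.11530521  0.24872994] yaw 0.9138591003235589 turn to .02: -1.1380967539533502
```

>>> step_arm(targets="0.22 0.044 0.29 0 0 0 -0.15; 0.22 0.044 0.29 0 0 0 -0.3; 0.22 0.044 0.29 0 0 0 -0.45; 0.22 0.044 0.29 0 0 0 -0.6; 0.22 0.044 0.29 0 0 0 -0.75; 0.22 0.044 0.29 0 0 0 -0.9; 0.22 0.044 0.29 0 0 0 -1; 0.22 0.044 0.29 0 0 0 -1; 0.22 0.044 0.29 0 0 0 -1; 0.22 0.044 0.29 0 0 0 -1")

```text
clock: 9.48
eef_pos: [0.53, 0.0288, 0.2483]
tool_rot: [0.661, 0.751, -0.0, -0.0]
ft_force: [-0.5, 1.1, -0.4]
grip_width: 0.0517
grasp_force: 0.0
```

```bash
cat > st.py <<'E'
from h import *
o=bot.get_obs();a=o["tool_rot"];th=np.arctan2(2*a[1]**2-1,2*a[0]*a[1]);print(o["clock"],o["eef_pos"].round(4),"yaw",th,"turn to .02:",(0.02-th)/(np.pi/4),"to .127",(.127-th)/(np.pi/4),o["ft_force"].round(1))
E
python3 st.py
```

```text
9.4833 [0.53   0.0288 0.2483] yaw 0.12691431003820067 turn to .02: -0.13612752743871265 to .127 0.00010910384794975818 [-0.5  1.1 -0.4]
```

>>> step_arm(targets="0.22 0 0 0 0 0 -0.136; 0.22 0 0 -0.06 0 0 -0.136; 0.22 0 0 -0.12 0 0 -0.136; 0.22 0 0 -0.18 0 0 -0.136; 0.22 0 0 -0.23 0 0 -0.136; 0.22 0 0 -0.26 0 0 -0.136; 0.22 0 0 -0.28 0 0 -0.136; 0.22 0 0 -0.296 0 0 -0.136; 0.22 0 0 -0.296 0 0 -0.136; 0.22 0 0 -0.296 0 0 -0.136")

```text
clock: 10.32
eef_pos: [0.5306, 0.0295, 0.1008]
tool_rot: [0.7, 0.714, 0.0, 0.0]
ft_force: [0.1, 0.2, 0.2]
grip_width: 0.0521
grasp_force: 0.0
```

```bash
python3 - <<'E'
from h import *
b=bot.camera("side")[130:260,210:370,::-1]; cv2.imwrite("pics/tg.png",cv2.resize(b,None,fx=4,fy=4,interpolation=2))
import st
E
```

```text
10.3667 [0.531  0.0296 0.1014] yaw 0.019271160082166193 turn to .02: 0.0009279878051675304 to .127 0.13716461909182995 [-0.5 -0.1  0.1]
```

View pics/tg.png

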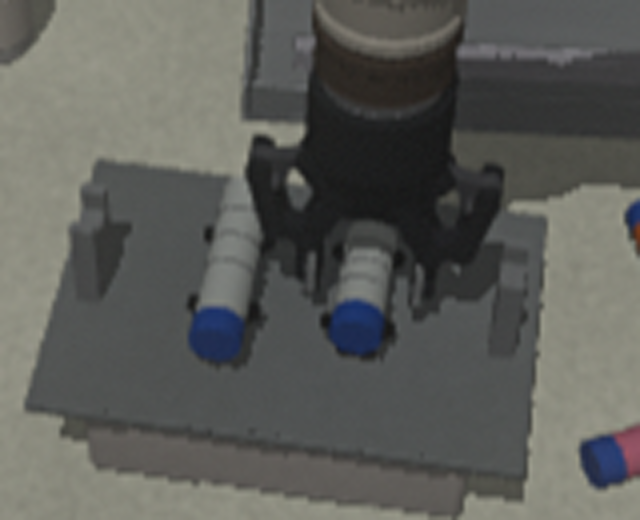

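The fingers straddle the short tube (about (315,285) and (425,290)), clear of the long one, so I'll close and lift.

>>> step_arm(targets="-1 0 0 0 0 0 0; -1 0 0 0 0 0 0; -1 0 0 0 0 0 0; -1 0 0 0 0 0 0; -1 0 0 0 0 0 0; -1 0 0 0 0 0 0; -1 0 0 0 0 0 0")

```text
clock: 10.95
eef_pos: [0.5313, 0.0297, 0.1018]
tool_rot: [0.7, 0.714, 0.001, 0.001]
ft_force: [-0.2, 0.7, 7.0]
grip_width: 0.0279
grasp_force: 59.1
```

>>> step_arm(targets="-1 0 0 0.01 0 0 0; -1 0 0 0.02 0 0 0; -1 0 0 0.04 0 0 0; -1 0 0 0.07 0 0 0; -1 0 0 0.11 0 0 0; -1 0 0 0.16 0 0 0; -1 0 0 0.21 0 0 0; -1 0 0 0.25 0 0 0; -1 0 0 0.25 0 0 0")

```text
clock: 11.7
eef_pos: [0.5326, 0.0298, 0.2308]
tool_rot: [0.7, 0.714, 0.003, 0.003]
ft_force: [0.6, -0.6, 0.4]
grip_width: 0.0275
grasp_force: 59.2
```

```bash
python3 st.py
```

```text
11.7 [0.5326 0.0298 0.2308] yaw 0.01912806817427379 turn to .02: 0.0011101780808277376 to .127 0.13734680936749016 [ 0.6 -0.6  0.4]
```

>>> step_arm(targets="-1 -0.01 -0.08 0 0 0 0.03; -1 -0.02 -0.16 0 0 0 0.06; -1 -0.03 -0.24 0 0 0 0.09; -1 -0.04 -0.32 0 0 0 0.137; -1 -0.05 -0.4 0 0 0 0.137; -1 -0.06 -0.48 0 0 0 0.137; -1 -0.07 -0.56 0 0 0 0.137; -1 -0.08 -0.64 0 0 0 0.137; -1 -0.082 -0.71 0 0 0 0.137; -1 -0.082 -0.754 0 0 0 0.137")

```text
clock: 12.53
eef_pos: [0.4876, -0.3508, 0.2244]
tool_rot: [0.662, 0.749, -0.001, -0.0]
ft_force: [0.3, 1.0, -0.8]
grip_width: 0.0275
grasp_force: 59.2
```

>>> step_arm(targets="-1 0 0 0 0 0 0; -1 0 0 -0.06 0 0 0; -1 0 0 -0.12 0 0 0; -1 0 0 -0.18 0 0 0; -1 0 0 -0.24 0 0 0; -1 0 0 -0.28 0 0 0; -1 0 0 -0.3 0 0 0; -1 0 0 -0.3 0 0 0; -1 0 0 -0.3 0 0 0")

```text
clock: 13.28
eef_pos: [0.4892, -0.3469, 0.0754]
tool_rot: [0.661, 0.751, 0.0, -0.0]
ft_force: [0.4, 0.5, -0.9]
grip_width: 0.0278
grasp_force: 59.2
```

```bash
python3 - <<'E'
from h import *
b=bot.camera("side")[50:190,220:430,::-1]; cv2.imwrite("pics/tp.png",cv2.resize(b,None,fx=3.5,fy=3.5,interpolation=2))
import st
E
```

```text
13.3333 [ 0.49   -0.3476  0.0766] yaw 0.1272052686809009 turn to .02: -0.13649798748848105 to .127 -0.0002613562018186489 [0.4 0.1 0.4]
```

View pics/tp.png

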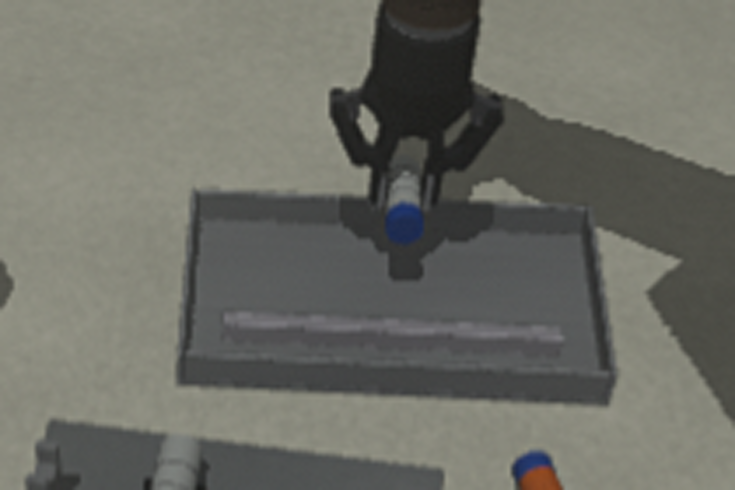

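The bar lies flat along the near side of the tray, and the tube hangs above its far half. I'm lowering it.

>>> step_arm(targets="-1 0 0 -0.03 0 0 0; -1 0 0 -0.06 0 0 0; -1 0 0 -0.09 0 0 0; -1 0 0 -0.11 0 0 0; -1 0 0 -0.12 0 0 0; -1 0 0 -0.126 0 0 0; -1 0 0 -0.128 0 0 0; -1 0 0 -0.128 0 0 0; -1 0 0 -0.128 0 0 0")

```text
clock: 14.08
eef_pos: [0.4897, -0.3478, 0.0122]
tool_rot: [0.661, 0.75, 0.0, 0.001]
ft_force: [-0.2, 1.0, 0.1]
grip_width: 0.0281
grasp_force: 59.2
```

>>> step_arm(targets="-1 0 0 -0.002 0 0 0; -1 0 0 -0.002 0 0 0; -1 0 0 -0.002 0 0 0")

```text
clock: 14.33
eef_pos: [0.4896, -0.3477, 0.011]
tool_rot: [0.661, 0.75, 0.0, 0.001]
ft_force: [0.7, 0.7, 1.2]
grip_width: 0.028
grasp_force: 59.3
```

>>> step_arm(targets="-1 0 0 -0.002 0 0 0; -1 0 0 -0.002 0 0 0; -1 0 0 -0.002 0 0 0")

```text
clock: 14.58
eef_pos: [0.4897, -0.3477, 0.0109]
tool_rot: [0.661, 0.75, 0.0, 0.001]
ft_force: [-0.8, 0.1, 7.2]
grip_width: 0.028
grasp_force: 60.0
```

>>> step_arm(targets="-0.3 0 0 0 0 0 0; -0.2 0 0 0 0 0 0; -0.1 0 0 0 0 0 0; 0 0 0 0 0 0 0; 0.1 0 0 0 0 0 0; 0.2 0 0 0 0 0 0; 0.2 0 0 0 0 0 0; 0.2 0 0 0.03 0 0 0; 0.2 0 0 0.08 0 0 0; 0.2 0 0 0.15 0 0 0")

```text
clock: 15.42
eef_pos: [0.4869, -0.3457, 0.0818]
tool_rot: [0.661, 0.75, -0.0, -0.004]
ft_force: [0.8, -0.7, -0.8]
grip_width: 0.0506
grasp_force: 0.0
```

>>> step_arm(targets="0.2 0 0 0.07 0 0 0; 0.2 0 0 0.15 0 0 0; 0.2 -0.02 0.08 0.22 0 0 0; 0.2 -0.04 0.16 0.25 0 0 0; 0.2 -0.06 0.24 0.25 0 0 0; 0.2 -0.1 0.32 0.25 0 0 0; 0.2 -0.14 0.4 0.25 0 0 0; 0.2 -0.18 0.48 0.25 0 0 0; 0.2 -0.2 0.56 0.25 0 0 0; 0.2 -0.2 0.56 0.25 0 0 0")

```text
clock: 16.25
eef_pos: [0.3865, -0.0643, 0.2094]
tool_rot: [0.66, 0.751, 0.0, -0.001]
ft_force: [-0.1, 0.6, 0.2]
grip_width: 0.0512
grasp_force: 0.0
```

```bash
python3 - <<'E'
from h import *
a=bot.camera("top")[130:340,220:480,::-1];b=bot.camera("side")[80:270,180:430,::-1]
c=np.zeros((600,800,3),np.uint8); a=cv2.resize(a,None,fx=1.6,fy=1.6,interpolation=2);b=cv2.resize(b,None,fx=1.5,fy=1.5,interpolation=2)
c[:a.shape[0],:a.shape[1]]=a; c[:b.shape[0],420:420+b.shape[1]]=b
cv2.imwrite("pics/end.png",c)
import st
E
```

```text
16.35 [ 0.3875 -0.0648  0.2096] yaw 0.13141845082463086 turn to .02: -0.1418623776030501 to .127 -0.005625746316387693 [ 0.  -0.3 -0.1]
```

View pics/end.png

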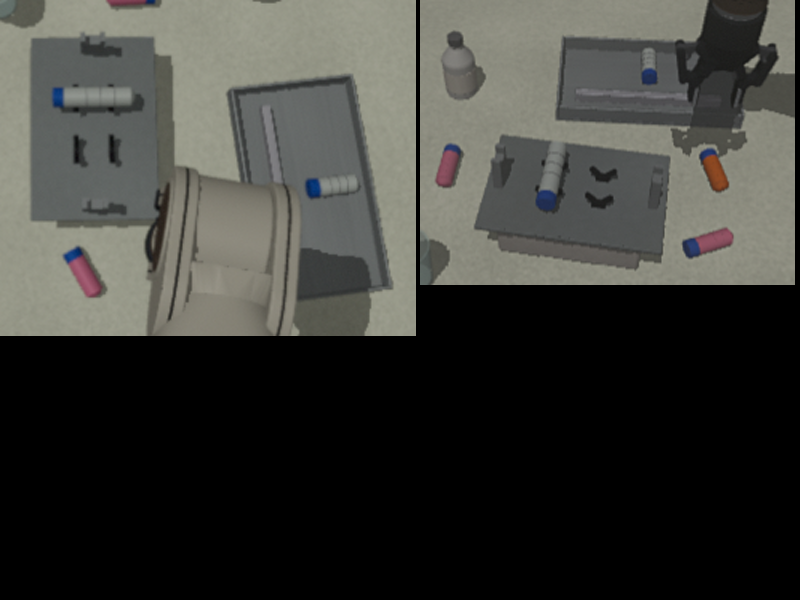

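The bar (at about (272,150) in the top crop) and the short tube (332,187) lie side by side in the tray. The long tube is still in its cradle at (92,97), and the gripper is clear of everything.

```bash
python3 -c "
from workcell import bot
print(bot.job_done())"
```

```text
the job is handed in; nothing more can be done
None
```

The job is handed in at about 16 s of the 58 s allowed: the bar and then the short tube were set down in the tray side by side without dropping, and the last pictures show the long tube still in its cradle; no verdict came back.

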